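# Close a steam cleaner: start and tighten the filler cap, snap its cover shut

### The job

The steam cleaner has just been refilled and its filler cap was only dropped onto the neck. Leaving the cap on the neck, turn it back (anticlockwise from above) until it drops into its thread, then screw it forward (clockwise) until it is fully home; after that swing the yellow cover over it and press the cover down until its catches snap into the spring clips. Leave the bottles, tins and tools around it where they stand.

Things in the scene. Friction and masses are not known exactly. Their poses are not given: they have to be found in the camera images.
- machine: Yellow and grey steam cleaner, fixed. Origin on the table straight below the filler neck's axis; z up, x and y along its sides. Sizes in mm: housing x -125 to 165, y -115 to 165, deck 165 high. A black carrying handle, up to 216 high, runs along x at y 148. The cover's hinge runs along x at y -74; the open cover leans out to the -y side.
- well (a point): Centre of the grey floor of the square well in the deck, 115 mm above the table, on the filler neck's axis. The well is 140 by 140 mm and 50 deep. The round aluminium neck with the cap on it stands in its middle.
- cap: Loose black filler cap, 69 mm across, 46 high, 200 g, orange grip bar on top. Origin on its axis at its lower edge, z up; the bar runs along its x. Right hand three-start thread, hidden by the cap: clockwise from above closes, under 0.4 N m. At the start it lies centred (within 1.5) on top of the thread, origin 130 to 134 above the table; a clockwise turn there soon hits a stop.
- cap_bar (a point): Centre of the grip bar's top face, 46 mm above the cap's origin; the bar is 58 long (x), 14 wide, 20 high above the flat cap top. Turned anticlockwise 25 to 60 degrees the cap drops 6 to 9 by its own weight (origin near 125 above the table); a stop follows, at most 80 from the start. From there 70 to 95 degrees clockwise draw it down on a springy seal to a firm stop, origin at 122: home, and it stays.
- cover (a joint): Hinge angle of the yellow cover, rad: 0 shut, 2.2 wide open; starts at 1.95 to 2.2. About 0.09 when it only lies on its two spring clips; 4 to 10 N pressed down near the free edge snap it in and it stays at 0. Stiff hinge: it stays where it is left when steep, and sinks slowly onto the clips by itself once within about 55 degrees of shut.
- cover_hinge (a point): Middle of the cover's hinge line: in the machine's frame x 0, y -74, 169 mm high. Opening turns the cover about the machine's +x axis.
- cover_edge (a point): Tip of the black thumb lip (50 mm long, 5 thick) in the middle of the cover's free edge, 166 from the hinge line and 9.5 above it when shut. The cover is a shallow lid, 156 by 155, plate 5 thick with a 10 rim. Its z axis is the cover's outer normal (up when shut), its x axis runs along the hinge.
- cover_press (a point): Point on the cover's outer face where it is pressed shut: in the middle, 140 mm from the hinge line, level with the two spring clips; 181 above the table when shut.
- nozzle: Bystander: brass brush nozzle, 26 across, 44 high, standing loose on the machine's deck. Origin under its centre.
- spray_clear: Bystander: clear spray bottle with white trigger head, 68 across, 198 high. Origin under its centre.
- polish_black: Bystander: black polish bottle, 56 across, 182 high. Origin under its centre.
- polish_red: Bystander: red polish bottle, 56 across, 182 high. Origin under its centre.
- wax_tin: Bystander: flat blue wax tin with a pale lid, 84 across, 45 high. Origin under its centre.
- jug: Bystander: clear measuring jug with handle, 90 across, 110 high. Origin under its centre.
- brush: Bystander: detailing brush lying on the table right of the machine (seen from the robot); about 200 mm long.

How it is judged:
On the way, in this order (a step that is already met when the one before it is completed fails the run):
1. the cap has been turned back and has dropped into its thread (z of cap in the frame of machine below 0.1265 m and horizontal distance between cap and machine below 0.004 m and angle between cap's own z axis and vertical below 0.06 rad), for 0.1 s.
2. the cap is screwed fully home and stays there when let go, the cover still open (z of cap in the frame of machine below 0.123 m and horizontal distance between cap and machine below 0.004 m and angle between cap's own z axis and vertical below 0.05 rad and contact force between the fingers and cap below 0.3 N and value of joint cover above 1 rad), for 0.2 s.
3. the cover is swung over the cap (value of joint cover below 0.35 rad).
At the end, for the whole second after the job is handed in: Cap screwed home: its origin less than 123 mm above the table (122 is the firm stop), centred on the neck within 4 mm, upright within 3 degrees; cover shut and caught by its clips, hinge angle below 0.02 rad; everything at rest (z of cap in the frame of machine below 0.123 m and horizontal distance between cap and machine below 0.004 m and angle between cap's own z axis and vertical below 0.05 rad and value of joint cover below 0.02 rad and linear speed of cap below 0.02 m/s); the robot touches nothing.
It fails at once if the cap is lifted off its neck (z of cap in the frame of machine above 0.141 m or horizontal distance between cap and machine above 0.012 m).
It fails at once if a bystander is pushed away (over 4 cm) or tipped over (distance of any of nozzle, spray_clear, polish_black, polish_red, wax_tin, jug, brush from where it was at the start of the episode above 0.04 m or angle between any of nozzle, spray_clear, polish_black, polish_red, wax_tin, jug's own z axis and vertical above 0.5 rad).
It also fails if it takes over 64 s, if anything falls off the work surface, if the arm or the gripper's body presses on something with over 40 N, if the wrist force passes 120 N, or if a joint passes its speed limit or range.

### The arm

A 6-joint arm with a two-finger parallel gripper is mounted at the origin on the work surface. World frame = base frame: x ahead of the robot, y to its left, z up, the work surface at z = 0. Lengths are in m, angles in rad, forces in N, time in s.
With the tool pointing down it reaches from about 0.35 to 0.775 m from the base axis. Payload 5.5 kg.
Tool frame: the origin (TCP) lies at the very end of the fingers, on their centre line; the grasp point (between the pads) lies env.grasp_offset behind it (env.grasp_offset is the distance from the TCP to the grasp point, in m); x points along the fingers, y is the direction in which the jaws open and shut, and the axes are right-handed (so a half turn about x gives the same grasp; the last joint's range is limited). The gripper opens to 85 mm and grips with 20 to 120 N. Pads are 22 mm wide; open, the fingers measure 114 mm over their backs; the gripper's body (76 mm by 85 mm) begins 54 mm behind the grasp point. The pads swing forward as they close: fully open they stand 13 mm farther back than shut.
Start: joints at [1.187, 0.313, 0.046, 1.304, 0, 1.431], TCP at [0.139, 0.558, 0.231] pointing down, gripper open.
Joint ranges: [-2.76, 2.76], [-0.86, 1.69], [-1.03, 1.26], [-2.2, 2.34], [-1.47, 1.5], [-3.14, 3.14]. Speed limits (rad/s): [2.57, 2.57, 3.14, 3.14, 3.14, 3.14].

### API

Orientations are given as a unit quaternion [w, x, y, z].
In Python, from workcell import get_state, viewer, job, env gives the robot as it stands.
- The arm moves only by the tool send_rows, never from a script. Its argument "plan" is a list of rows, each a list of 6 numbers: the shift along the tool's x, y, z in mm, then the turn, a rotation vector about the tool's x, y, z in degrees. A call has exactly 10 rows; each row is the pose to reach, as a shift and turn from the pose commanded when the call began, along the tool's axes at that moment; what a row does not reach only later rows make up. A row lasts 1/8 s, in which the tool goes at most 62.5 mm and 10.7 degrees, less where a joint would pass 70% of its speed; a pose out of reach is approached as far as the arm can. A call with a gripper value outside its range is refused whole. "claw" is the finger opening in mm, from 0 to 85.4, set as the call begins (left out, the last holds). The fingers move at their own pace and stop on an object; "newtons" is the grip in N (left out, the last holds). Time passes only in rows, so rows that repeat a pose let the fingers close, or fill a call up. It gives the time, the measured TCP pose, the force and the opening at its end, in the units of the state.
- get_state(): the state, without advancing time (a new reading comes with each control period).
- viewer.read_camera(name): name is "side" or "top" or "wrist"; returns a dict with "frame" (420x560x3 uint8, blue, green, red), "mtx" (3x3 intrinsics, pixels), "rvec" (rotation vector, rad) and "tvec" (3), from world to camera coordinates, as OpenCV has them. Camera axes: x right, y down, z forward; pixel columns grow to the right and rows downward; lengths in m; the calibration is good to about 2 mm. A picture is of the moment at which its call begins. There is no depth.
- job.hand_in(): hands the job in, once; it reports no verdict.
The state is a dict: "clock": time; "joint_pos": joint angles; "qvel": joint speeds; "tau": joint torques, N m; "tcp_pos": TCP position; "orientation": TCP orientation; "wrist_force": force on the tool from outside, world axes, zero at the start; "ft_torque": the same for the moment, N m; "finger_gap": finger opening in m.
Only numpy, scipy, OpenCV 4.12 (cv2) and the standard library are available. Lean on these libraries where they do the work, as an engineer would, in place of code of your own. Each camera call takes 0.05 s, during which the arm holds its last target.

## Working session

There is one attempt and no reset: what is moved stays moved. The work goes in short steps, Python scripts to look and compute and a tool call to move; the robot and the scene stay as the last step left them, time stands still between calls to the robot, and variables do not carry over. Pictures are saved under pics/ and viewed, and the job is handed in when it is done.

Besides the shell and the picture viewer there is one more tool, called after "Call:" in YAML: its name, and indented under it one key for each argument. send_rows: Moves the arm, as the interface text tells. Its arguments: {"type":"object","properties":{"plan":{"type":"array"},"claw":{"type":"number"},"newtons":{"type":"number"}},"required":["plan"]}

```bash
mkdir -p pics; ls; python3 - <<'E'
from workcell import get_state, viewer, job, env
import cv2
print(get_state()); print(env.grasp_offset)
for n in ("side","top","wrist"):
    r=viewer.read_camera(n); cv2.imwrite(f"pics/{n}0.png",r["frame"]); print(n,r["mtx"].tolist(),r["rvec"],r["tvec"])
E
```

```text
pics
{'clock': 0.0, 'joint_pos': array([ 1.18740196e+00,  3.14004075e-01,  4.50040929e-02,  1.30361526e+00,
       -1.86615700e-05,  1.43119908e+00]), 'qvel': array([ 0.00102516,  0.00021146,  0.00226691,  0.00247026, -0.00052602,
        0.00069485]), 'tau': array([ 6.48233745e-04, -4.80629897e+01,  2.98530114e+01,  1.93299836e-02,
        1.01165966e-06,  4.27676561e-08]), 'tcp_pos': array([0.13862089, 0.557519  , 0.23041706]), 'orientation': array([ 0.70169957,  0.08535902,  0.70201933, -0.08660488]), 'wrist_force': array([ 0.4859914 , -0.25941813, -0.64857735]), 'ft_torque': array([ 0.01794763, -0.01239859,  0.04193595]), 'finger_gap': 0.08547778028597802}
0.0187
side [[473.9247998588236, 0.0, 284.09782592619297], [0.0, 473.9247998588236, 199.78330293433226], [0.0, 0.0, 1.0]] [ 2.34918667 -0.11785585  0.02088546] [-0.52354436  0.13930037  1.37262086]
top [[472.1979872403523, 0.0, 283.5402603536779], [0.0, 472.1979872403523, 215.29371740129935], [0.0, 0.0, 1.0]] [ 2.13226408 -2.1729909   0.11071099] [0.02972405 0.53417995 1.46071333]
wrist [[332.7834814431678, 0.0, 278.3907199707425], [0.0, 332.7834814431678, 214.15173138565933], [0.0, 0.0, 1.0]] [-2.27707518 -1.77855555 -0.27113029] [-0.57513509 -0.03850018  0.37900241]
```

View pics/side0.png

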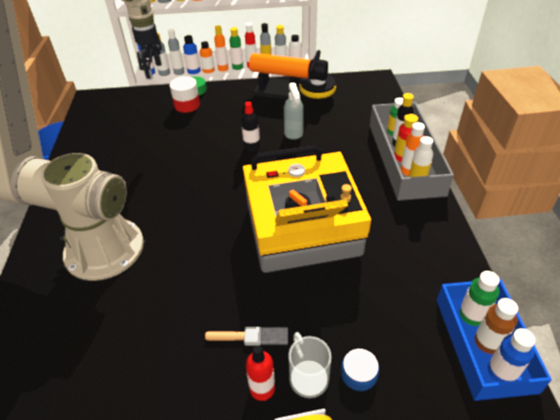

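View pics/top0.png

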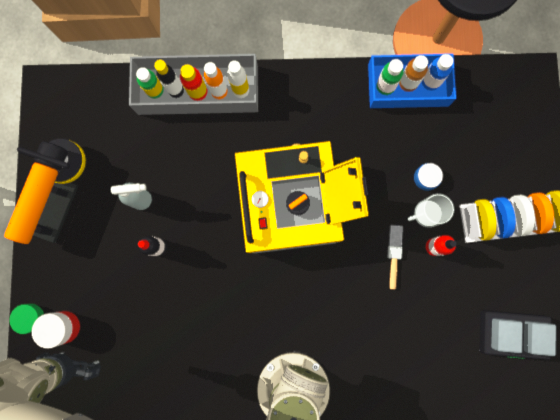

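View pics/wrist0.png

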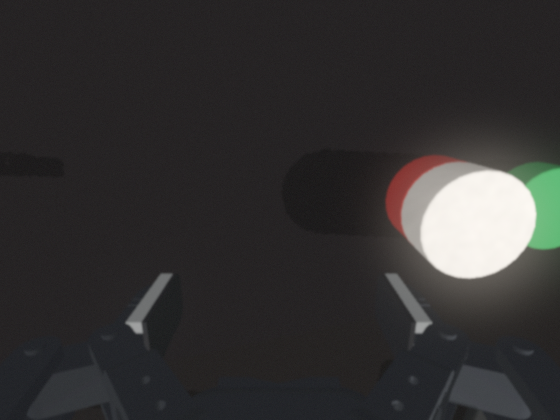

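The side view shows the machine at about (305,205) with its cover open. The top view shows the cap's orange bar at about (298,201), the handle at about x=247 and the cover on the right (335–368). The robot base is below at (291,390). Next: crop and measure.

```bash
cat > h.py <<'E'
import numpy as np, cv2
from workcell import get_state, viewer, job, env
from scipy.spatial.transform import Rotation as Ro
def cam(n):
    r=viewer.read_camera(n); r["R"]=cv2.Rodrigues(np.array(r["rvec"],float))[0]; r["t"]=np.array(r["tvec"],float).ravel(); return r
def ray(c,p):
    d=np.linalg.solve(c["mtx"],np.array([p[0],p[1],1.]));return -c["R"].T@c["t"], c["R"].T@d
def onz(c,p,z):
    o,d=ray(c,p); return o+d*(z-o[2])/d[2]
def tri(c1,p1,c2,p2):
    o1,d1=ray(c1,p1);o2,d2=ray(c2,p2)
    s=np.linalg.lstsq(np.c_[d1,-d2],o2-o1,rcond=None)[0]
    a=o1+d1*s[0];b=o2+d2*s[1];return (a+b)/2,np.linalg.norm(a-b)
def proj(c,P):
    q=c["mtx"]@(c["R"]@np.array(P,float)+c["t"]);return q[:2]/q[2]
def orange(c,box):
    f=c["frame"];x0,y0,x1,y1=box
    h=cv2.cvtColor(f,cv2.COLOR_BGR2HSV)[y0:y1,x0:x1]
    m=cv2.inRange(h,(5,150,90),(17,255,255))
    n,l,s,ce=cv2.connectedComponentsWithStats(m)
    i=1+np.argmax(s[1:,4]); pts=np.argwhere(l==i)[:,::-1]+[x0,y0]
    return pts
E
python3 - <<'E'
from h import *
t=cam("top");s=cam("side")
cv2.imwrite("pics/tc.png",cv2.resize(t["frame"][130:265,225:380],None,fx=5,fy=4.4,interpolation=cv2.INTER_CUBIC)[:600])
cv2.imwrite("pics/sc.png",cv2.resize(s["frame"][140:275,230:385],None,fx=5,fy=4.4,interpolation=cv2.INTER_CUBIC)[:600])
for c,b in((t,(270,180,325,225)),(s,(270,180,320,215))):
    p=orange(c,b); print(len(p),p.mean(0),cv2.minAreaRect(p.astype(np.float32)))
E
```

```text
64 [297.859375 201.3125  ] ((297.6200256347656, 201.1600341796875), (6.600000381469727, 20.80000114440918), 53.13010025024414)
145 [297.75862069 198.85517241] ((297.9026184082031, 198.03982543945312), (22.67137336730957, 9.407208442687988), 41.18592834472656)
```

View pics/tc.png

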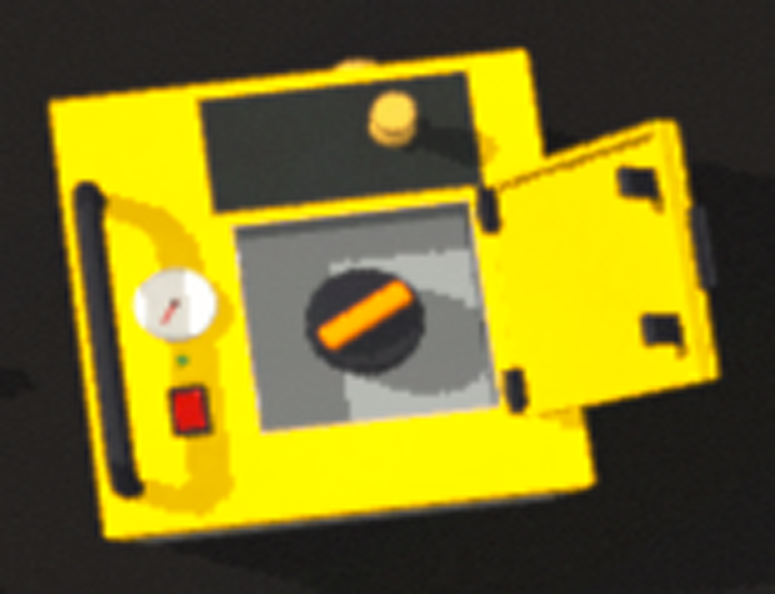

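View pics/sc.png

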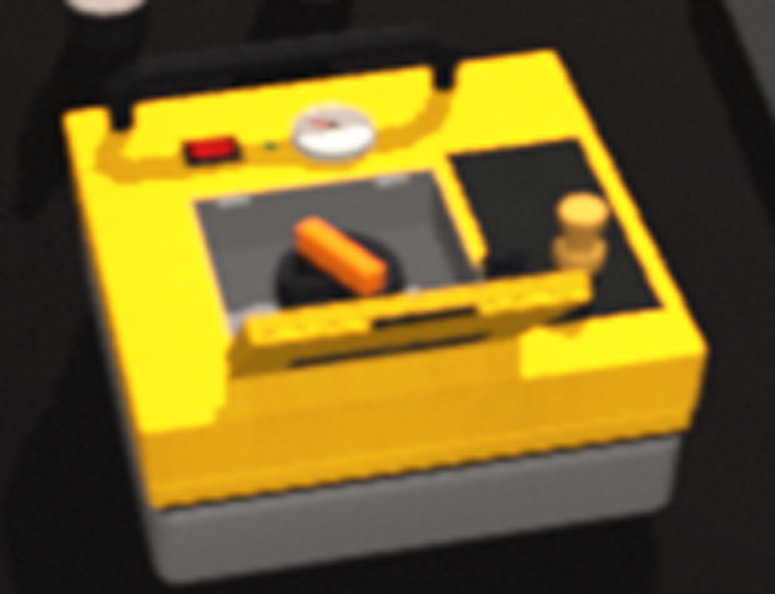

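The crop shows four deck corners at crop pixels (50,100), (527,49), (595,487) and (105,538), and the bar from (318,338) to (412,292). The nozzle is at (392,118).

```bash
python3 - <<'E'
from h import *
t=cam("top");s=cam("side")
f=lambda p:(225+p[0]/5-.4,130+p[1]/4.4-.4)
px=[(50,100),(527,49),(595,487),(105,538)]
M=np.array([(165,165),(165,-115),(-125,-115),(-125,165)])/1000.
W=np.array([onz(t,f(p),.165)[:2] for p in px])
def fit(M,W):
    a=M-M.mean(0);b=W-W.mean(0)
    th=np.arctan2((a[:,0]*b[:,1]-a[:,1]*b[:,0]).sum(),(a*b).sum())
    R=np.array([[np.cos(th),-np.sin(th)],[np.sin(th),np.cos(th)]])
    tt=W.mean(0)-R@M.mean(0);return th,R,tt,W-(M@R.T+tt)
th,R,tt,e=fit(M,W);print("top",np.degrees(th),tt,(e*1000).round(1).tolist())
# side deck corners
sp=[(555,50),(707,350),(65,115),(150,432)]
g=lambda p:(230+p[0]/5-.4,140+p[1]/4.4-.4)
Ms=np.array([(165,165),(165,-115),(-125,165),])/1000.
Ws=np.array([onz(s,g(p),.165)[:2] for p in sp[:3]])
th2,R2,t2,e2=fit(Ms,Ws);print("side",np.degrees(th2),t2,(e2*1000).round(1).tolist())
p=orange(t,(270,180,325,225)); c=p.mean(0)
print("bar c top z.178",onz(t,c,.178))
pa,pb=f((318,340)),f((412,290)); A,B=onz(t,pa,.178),onz(t,pb,.178);print(A,B,np.degrees(np.arctan2(*(B-A)[[1,0]])),np.linalg.norm(A-B),(A+B)/2)
ps,qs=g((306,228)),g((378,272))
print("side ends",onz(s,g((308,232)),.178),onz(s,g((372,270)),.178))
# lip tip from top & side
for a,b in (((705,246),(425,318)),):
    print("lip",tri(t,f(a),s,g(b)))
for nm,a,z in (("lip",(705,246),.3),("nozzle",(392,105),.209)): print(nm,onz(t,f(a),z))
E
```

```text
top 5.802278951813042 [ 0.55824657 -0.02420951] [[1.6, 1.0], [1.8, -0.4], [-2.0, -1.2], [-1.4, 0.5]]
side 6.271483596115282 [ 0.56421261 -0.02530763] [[1.8, 1.3], [-0.4, -0.7], [-1.4, -0.6]]
bar c top z.178 [ 0.55664848 -0.02394914  0.178     ]
[0.54115283 0.00370125 0.178     ] [ 0.57287317 -0.05070674  0.178     ] -59.757438786280325 0.06297943198023717 [ 0.557013   -0.02350274  0.178     ]
side ends [ 0.54719551 -0.01479318  0.178     ] [ 0.57715116 -0.05100554  0.178     ]
lip (array([ 0.57981188, -0.20065034,  0.29119414]), np.float64(0.0036028115428152524))
lip [ 0.57639555 -0.19921124  0.3       ]
nozzle [ 0.68831847 -0.04115444  0.209     ]
```

```bash
python3 - <<'E'
from h import *
st=get_state();R=Ro.from_quat(np.r_[st["orientation"][1:],st["orientation"][0]]).as_matrix()
print(R.round(3)); print(np.degrees(np.arctan2(R[1,1],R[0,1])))
c=cam("wrist"); o=-c["R"].T@c["t"]; print("cam in tool",R.T@(o-st["tcp_pos"]), (R.T@c["R"].T).round(2))
E
```

```text
[[-0.     0.241  0.97 ]
 [-0.     0.97  -0.241]
 [-1.    -0.    -0.   ]]
76.03077386464709
cam in tool [-0.14214954  0.0007566  -0.07603754] [[-0.   -0.3   0.95]
 [ 1.   -0.    0.  ]
 [ 0.    0.95  0.3 ]]
```

Call:
send_rows:
  plan:
    - [-30,0,0,0,0,0]
    - [-70,-30,35,3,0,0]
    - [-70,-80,95,7,0,0]
    - [-70,-130,154,12,0,0]
    - [-70,-180,213,17,0,0]
    - [-70,-225,266,21,0,0]
    - [-70,-270,319,25,0,0]
    - [-70,-315,373,30,0,0]
    - [-70,-360,426,34,0,0]
    - [-70,-405,479,39,0,0]
  claw: 60
  newtons: 20

```text
clock: 1.65
tcp_pos: [0.4594, 0.1134, 0.3016]
orientation: [0.633, 0.317, 0.632, -0.316]
wrist_force: [1.3, 0.7, 0.2]
finger_gap: 0.0601
```

```bash
python3 - <<'E'
from h import *
st=get_state();R=Ro.from_quat(np.r_[st["orientation"][1:],st["orientation"][0]]).as_matrix()
print(st["joint_pos"].round(3),np.degrees(np.arctan2(R[1,1],R[0,1])),st["tcp_pos"],R.T@(np.array([.559,-.024,.3])-st["tcp_pos"]))
E
```

```text
[ 0.072  0.102 -0.049  1.419  0.     0.999] 36.86399157258808 [0.45942705 0.11336657 0.30164612] [ 0.00170902 -0.00274596  0.16963666]
```

Call:
send_rows:
  plan:
    - [0,0,40,2,0,0]
    - [0,-1,80,3,0,0]
    - [0,-2,120,4,0,0]
    - [0,-2,155,5,0,0]
    - [0,-2,169,5,0,0]
    - [0,-2,169,5,0,0]
    - [0,-2,169,5,0,0]
    - [0,-2,169,5,0,0]
    - [0,-2,169,5,0,0]
    - [0,-2,169,5,0,0]
  claw: 60

```text
clock: 2.9
tcp_pos: [0.5585, -0.0205, 0.3015]
orientation: [0.619, 0.343, 0.619, -0.342]
wrist_force: [0.6, -0.7, 0.6]
finger_gap: 0.0596
```

```bash
python3 - <<'E'
from h import *
st=get_state();R=Ro.from_quat(np.r_[st["orientation"][1:],st["orientation"][0]]).as_matrix()
print(st["joint_pos"].round(3),np.degrees(np.arctan2(R[1,1],R[0,1])),st["tcp_pos"],st["wrist_force"])
c=cam("wrist");cv2.imwrite("pics/w1.png",c["frame"])
np.savez("w1.npz",**{k:c[k] for k in("mtx","R","t","frame")})
p=orange(c,(100,100,460,400)); r=cv2.minAreaRect(p.astype(np.float32)); b=cv2.boxPoints(r);print(len(p),r,b)
W=np.array([onz(c,q,.178)[:2] for q in b]);print(W,W.mean(0))
for i in range(4):
    d=W[(i+1)%4]-W[i];print(np.linalg.norm(d),np.degrees(np.arctan2(d[1],d[0])))
E
```

```text
[-0.18   0.273  0.162  1.459  0.     0.831] 32.069649020523904 [ 0.55846338 -0.02045945  0.30149711] [ 0.63896119 -0.70675525  0.60811417]
1232 ((125.0479507446289, 174.11331176757812), (10.76034927368164, 160.36231994628906), 19.334808349609375) [[ 93.424225 247.99094 ]
 [146.5182    96.67306 ]
 [156.67168  100.23569 ]
 [103.5777   251.55356 ]]
[[ 0.44359188 -0.1358623 ]
 [ 0.42943367  0.00055248]
 [ 0.43701827  0.0023023 ]
 [ 0.45233956 -0.1343384 ]] [ 0.44059585 -0.06683648]
0.13714754143536773 95.92539597073433
0.007783831049687977 12.991205174936454
0.13749699657029985 -83.60224496127141
0.008879423802940113 -170.11791720745762
```

View pics/w1.png

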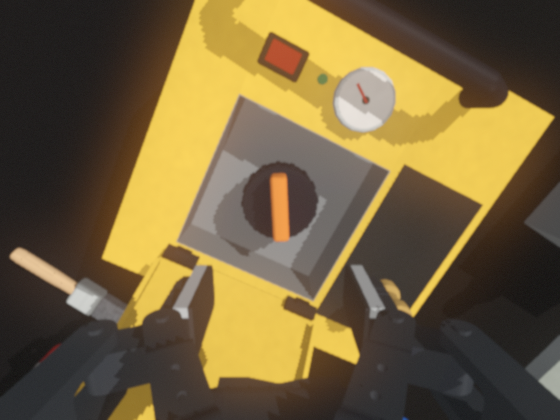

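The wrist view shows the cap at about (280,203). The bar runs from (278,176) to (282,240), almost along the tool's z. The well corners are at about (240,97), (388,172), (313,300) and (180,242).

```bash
python3 - <<'E'
from h import *
c=dict(np.load("w1.npz"))
p=orange(c,(250,160,310,255)); r=cv2.minAreaRect(p.astype(np.float32)); b=cv2.boxPoints(r);print(len(p),r)
# long axis by PCA, top face vs whole: use ends
for z in(.178,):
  W=np.array([onz(c,q,z)[:2] for q in b]);print(W.tolist(),W.mean(0))
  for i in range(4):
    d=W[(i+1)%4]-W[i];print(np.linalg.norm(d),np.degrees(np.arctan2(d[1],d[0])))
# well rim corners at deck .165
px=[(240,97),(388,172),(313,300),(180,242)]
W=np.array([onz(c,q,.165)[:2] for q in px]);print(W.round(4).tolist(),W.mean(0),[np.linalg.norm(W[(i+1)%4]-W[i]) for i in range(4)],[np.degrees(np.arctan2(*(W[(i+1)%4]-W[i])[::-1])) for i in range(4)])
print(proj(c,[.559,-.024,.178]))
im=cv2.resize(c["frame"][80:320,160:410],None,fx=3,fy=2.5,interpolation=cv2.INTER_CUBIC)[:600];cv2.imwrite("pics/w1c.png",im)
E
```

```text
1177 ((279.3563537597656, 206.4830322265625), (67.39981842041016, 17.884496688842773), 87.27368927001953)
[[0.5378951172645894, -0.00025287236540425667], [0.549727226292456, 0.007952502495950725], [0.583261108233586, -0.03968397179577217], [0.5706845582439506, -0.04845449966849151]] [ 0.560392   -0.02010971]
0.014398853449586812 34.74067790654158
0.05825594322459833 -54.85622052516691
0.015332702593083372 -145.10917875619657
0.05829703521110433 124.22572660593778
[[0.4878, 0.0373], [0.6237, 0.0518], [0.6384, -0.0842], [0.5037, -0.098]] [ 0.56339204 -0.02328437] [np.float64(0.1366606773698303), np.float64(0.1367424703153807), np.float64(0.13545608639674403), np.float64(0.13627499999361667)] [np.float64(6.078552692392216), np.float64(-83.79277737618696), np.float64(-174.12258489952848), np.float64(96.71448892492577)]
[275.51034599 210.4934325 ]
```

View pics/w1c.png

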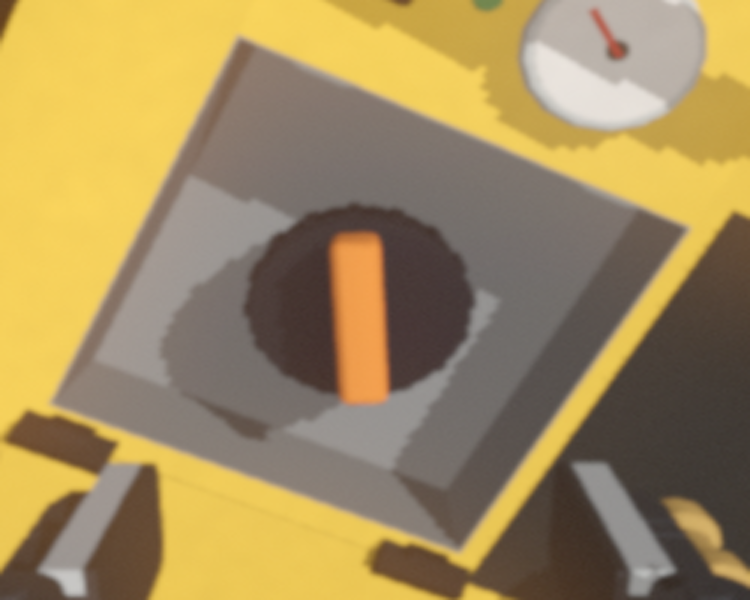

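Call:
send_rows:
  plan:
    - [20,1.3,1.6,-2.6,0,0]
    - [50,1.3,1.6,-2.6,0,0]
    - [80,1.3,1.6,-2.6,0,0]
    - [105,1.3,1.6,-2.6,0,0]
    - [125,1.3,1.6,-2.6,0,0]
    - [138,1.3,1.6,-2.6,0,0]
    - [138,1.3,1.6,-2.6,0,0]
    - [138,1.3,1.6,-2.6,0,0]
    - [138,1.3,1.6,-2.6,0,0]
    - [138,1.3,1.6,-2.6,0,0]
  claw: 36

```text
clock: 4.2
tcp_pos: [0.561, -0.0216, 0.164]
orientation: [0.627, 0.329, 0.626, -0.328]
wrist_force: [-0.7, -0.8, -0.5]
finger_gap: 0.0359
```

```bash
python3 - <<'E'
from h import *
st=get_state();print(st["tcp_pos"],st["wrist_force"],st["finger_gap"])
c=cam("wrist");cv2.imwrite("pics/w2.png",c["frame"]);print(proj(c,st["tcp_pos"]))
s=cam("side");cv2.imwrite("pics/s2.png",cv2.resize(s["frame"][140:275,230:385],None,fx=5,fy=4.4,interpolation=cv2.INTER_CUBIC))
E
```

```text
[ 0.56099079 -0.02160888  0.16397904] [-0.69337968 -0.82672176 -0.46655508] 0.03587876273843057
[276.89359339 278.48919889]
```

View pics/w2.png

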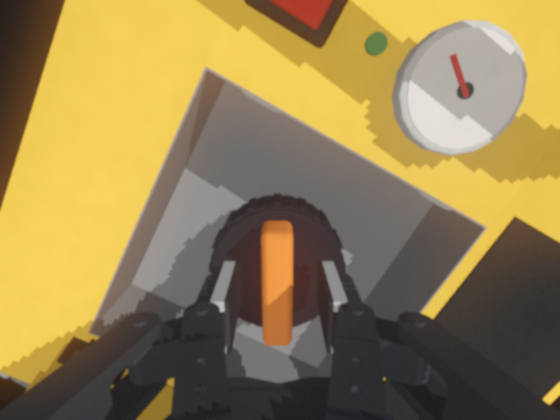

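View pics/s2.png

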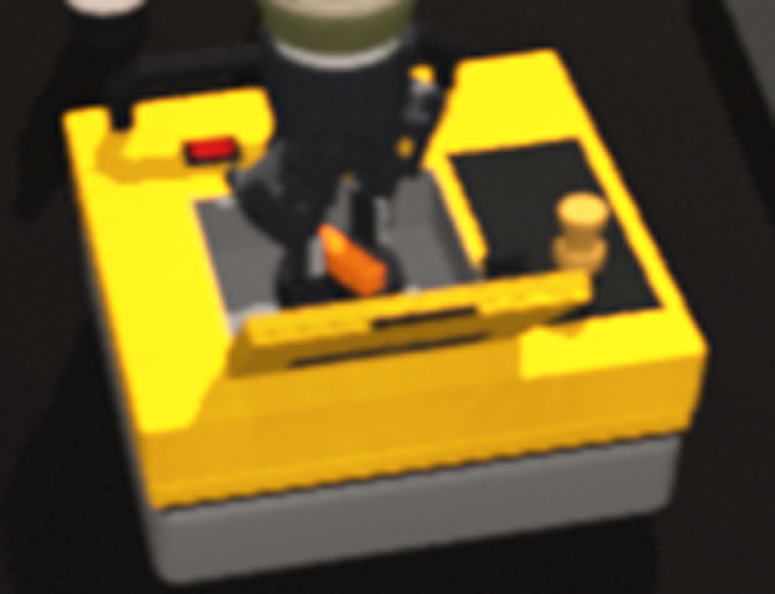

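The pads straddle the bar, which lies at (278,222–345) between pads at x≈226 and 333. The alignment is parallel. Closing to a loose fit.

Call:
send_rows:
  plan:
    - [0,0,0,0,0,0]
    - [0,0,0,0,0,0]
    - [0,0,0,0,0,0]
    - [0,0,0,0,0,0]
    - [0,0,0,0,0,0]
    - [0,0,0,-1,0,0]
    - [0,0,0,-3,0,0]
    - [0,0,0,-6,0,0]
    - [0,0,0,-9,0,0]
    - [0,0,0,-12,0,0]
  claw: 16

```text
clock: 5.55
tcp_pos: [0.5605, -0.0216, 0.1633]
orientation: [0.657, 0.26, 0.657, -0.26]
wrist_force: [0.0, 0.1, 0.5]
finger_gap: 0.0158
```

```bash
python3 - <<'E'
from h import *
st=get_state();print(st["tcp_pos"],st["wrist_force"],st["ft_torque"],st["finger_gap"])
c=cam("wrist");cv2.imwrite("pics/w3.png",c["frame"])
E
```

```text
[ 0.56054119 -0.02163524  0.16332792] [0.04245795 0.08863207 0.52427814] [-0.08598429  0.0884831  -0.04304217] 0.015793440787929203
```

View pics/w3.png

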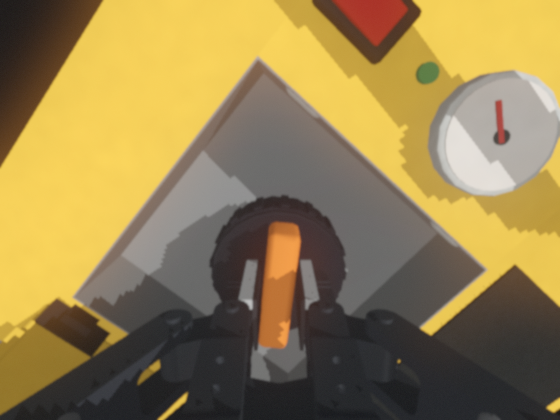

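The bar lags about 8° in the loose pads and is now being driven. Continuing.

Call:
send_rows:
  plan:
    - [0,0,0,-5,0,0]
    - [0,0,0,-10,0,0]
    - [0,0,0,-15,0,0]
    - [0,0,0,-20,0,0]
    - [0,0,0,-25,0,0]
    - [0,0,0,-30,0,0]
    - [0,0,0,-35,0,0]
    - [0,0,0,-40,0,0]
    - [0,0,0,-45,0,0]
    - [0,0,0,-45,0,0]

```text
clock: 6.85
tcp_pos: [0.5611, -0.0221, 0.165]
orientation: [0.708, -0.011, 0.706, 0.01]
wrist_force: [-0.5, -0.6, -0.1]
finger_gap: 0.0162
```

```bash
python3 - <<'E'
from h import *
st=get_state();print(st["tcp_pos"],st["wrist_force"],st["ft_torque"],st["finger_gap"])
c=cam("wrist");cv2.imwrite("pics/w4.png",c["frame"])
s=cam("side");cv2.imwrite("pics/s4.png",cv2.resize(s["frame"][140:275,230:385],None,fx=5,fy=4.4,interpolation=cv2.INTER_CUBIC))
E
```

```text
[ 0.56110042 -0.02207583  0.16501789] [-0.46659815 -0.56211748 -0.12566992] [-0.2075818   0.00045623 -0.03590221] 0.016162486142452435
```

View pics/w4.png

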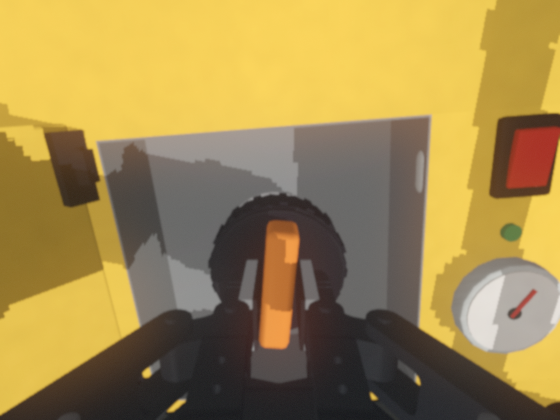

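View pics/s4.png

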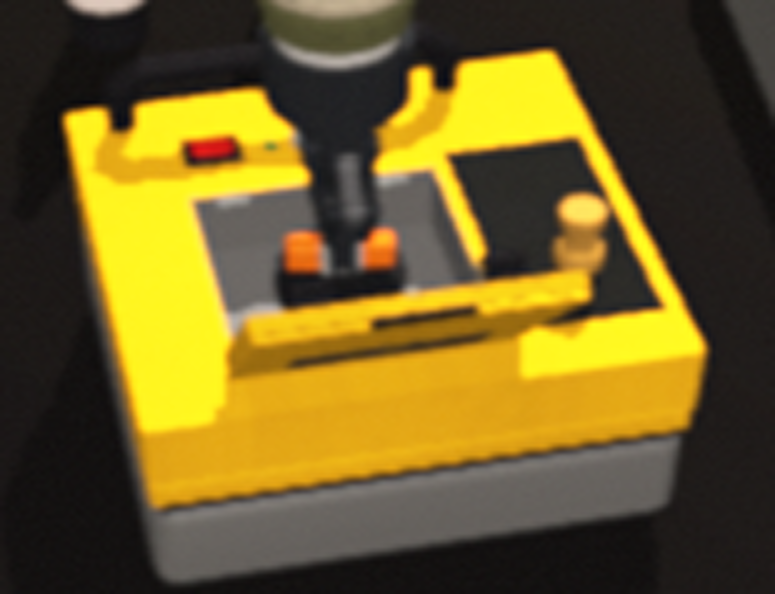

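The cap's apparent size is unchanged (bar rows 222–347), so it has not dropped yet after about 50°. Turning further.

Call:
send_rows:
  plan:
    - [0,0,0,-3,0,0]
    - [0,0,0,-6,0,0]
    - [0,0,0,-8,0,0]
    - [0,0,0,-10,0,0]
    - [0,0,0,-12,0,0]
    - [0,0,0,-14,0,0]
    - [0,0,0,-14,0,0]
    - [0,0,0,-11,0,0]
    - [0,0,0,-10,0,0]
    - [0,0,0,-10,0,0]

```text
clock: 8.2
tcp_pos: [0.5606, -0.0213, 0.163]
orientation: [0.703, -0.072, 0.703, 0.072]
wrist_force: [0.2, -2.6, 1.5]
finger_gap: 0.0163
```

```bash
python3 - <<'E'
from h import *
st=get_state();print(st["tcp_pos"],st["wrist_force"],st["ft_torque"],st["finger_gap"])
c=cam("wrist");cv2.imwrite("pics/w5.png",c["frame"])
E
```

```text
[ 0.56059852 -0.02133927  0.16299946] [ 0.16902346 -2.55883802  1.52242156] [-0.45589767 -0.19011732 -0.08041277] 0.016263727394099786
```

View pics/w5.png

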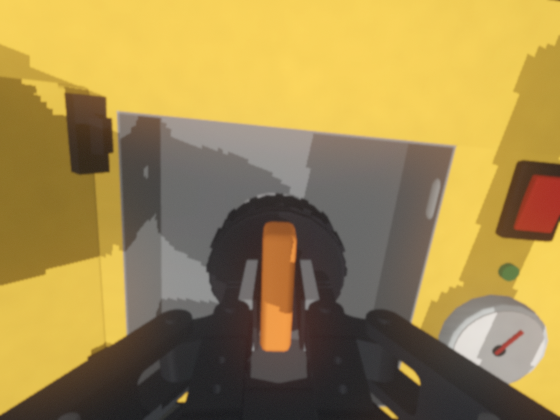

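No size change yet (cap columns 210–346). The pads may be holding it up by friction, so I'll open slightly to let it fall.

Call:
send_rows:
  plan:
    - [0,0,0,0,0,0]
    - [0,0,0,0,0,0]
    - [0,0,0,0,0,0]
    - [0,0,0,0,0,0]
    - [0,0,0,0,0,0]
    - [0,0,0,0,0,0]
    - [0,0,0,0,0,0]
    - [0,0,0,0,0,0]
    - [0,0,0,0,0,0]
    - [0,0,0,0,0,0]
  claw: 26

```text
clock: 9.5
tcp_pos: [0.5606, -0.0215, 0.1633]
orientation: [0.703, -0.072, 0.703, 0.072]
wrist_force: [-0.1, -0.3, 0.2]
finger_gap: 0.0262
```

```bash
python3 - <<'E'
from h import *
st=get_state();print(st["tcp_pos"],st["wrist_force"],st["ft_torque"],st["finger_gap"])
c=cam("wrist");cv2.imwrite("pics/w6.png",c["frame"])
s=cam("side");cv2.imwrite("pics/s6.png",cv2.resize(s["frame"][140:275,230:385],None,fx=5,fy=4.4,interpolation=cv2.INTER_CUBIC))
E
```

```text
[ 0.56059755 -0.02153072  0.1632967 ] [-0.10140625 -0.2604222   0.19908532] [-0.00971936  0.01737494  0.0038564 ] 0.026225700758474156
```

View pics/w6.png

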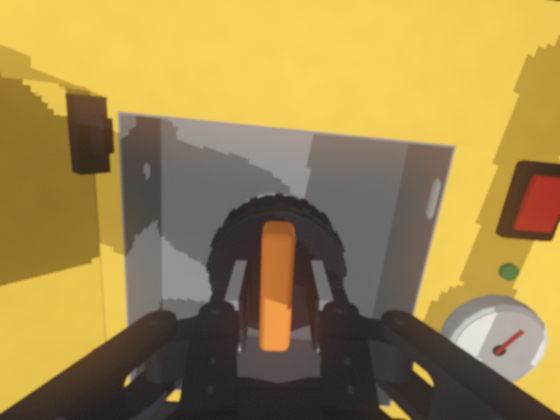

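View pics/s6.png

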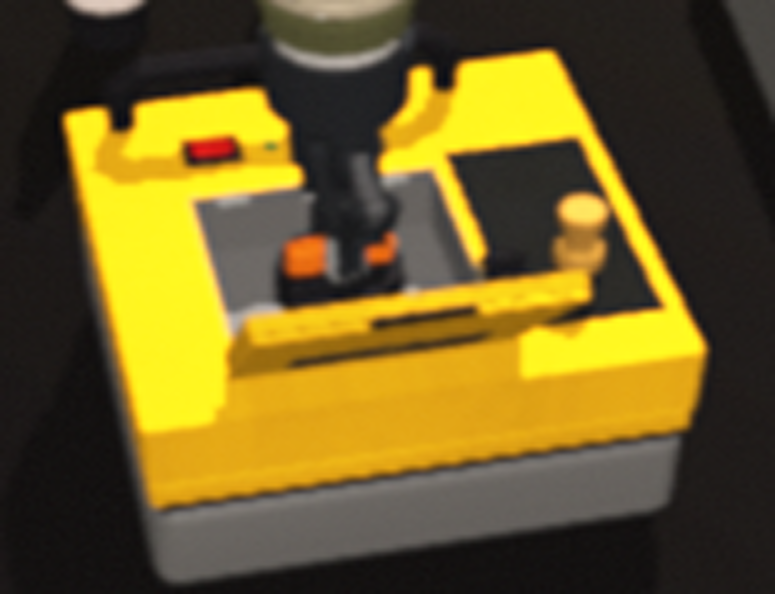

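```bash
python3 - <<'E'
from h import *
for n in ("w2","w3","w4","w5","w6"):
    c={"frame":cv2.imread(f"pics/{n}.png")}
    f=c["frame"];g=cv2.cvtColor(f,cv2.COLOR_BGR2HSV)
    p=orange(c,(240,200,320,375)); r=cv2.minAreaRect(p.astype(np.float32)); 
    print(n,len(p),np.round(r[0],1),np.round(r[1],1),r[2], p[:,1].min(),p[:,1].max())
c=cam("wrist");st=get_state()
p=orange(c,(240,200,320,375));b=cv2.boxPoints(cv2.minAreaRect(p.astype(np.float32)))
for z in (.178,.175,.171,.168):
    W=np.array([onz(c,q,z)[:2] for q in b]);
    print(z,W.mean(0),[round(1000*np.linalg.norm(W[(i+1)%4]-W[i]),1) for i in range(4)])
t=cam("top");print("side",len(orange(cam("side"),(270,180,320,215))))
cv2.imwrite("pics/t6.png",cv2.resize(t["frame"][130:265,225:380],None,fx=5,fy=4.4,interpolation=cv2.INTER_CUBIC)[:600])
E
```

```text
w2 3908 [277. 282.] [ 34. 124.] 0.0 220 344
w3 3960 [278.7 284.2] [ 34.2 125.2] 6.709836483001709 222 347
w4 4141 [278.7 284.1] [ 34.6 128.1] 4.398705005645752 220 348
w5 4225 [277.3 286.3] [ 34.9 129.4] 2.4895529747009277 222 351
w6 4205 [276.  285.6] [ 34.3 129.6] 2.6025619506835938 221 350
0.178 [ 0.55927092 -0.02224597] [np.float64(62.9), np.float64(13.9), np.float64(63.0), np.float64(15.8)]
0.175 [ 0.56098913 -0.02191966] [np.float64(64.4), np.float64(14.2), np.float64(64.5), np.float64(16.2)]
0.171 [ 0.56328008 -0.02148459] [np.float64(66.3), np.float64(14.6), np.float64(66.5), np.float64(16.7)]
0.168 [ 0.56499829 -0.02115828] [np.float64(67.8), np.float64(15.0), np.float64(67.9), np.float64(17.1)]
side 72
```

View pics/t6.png

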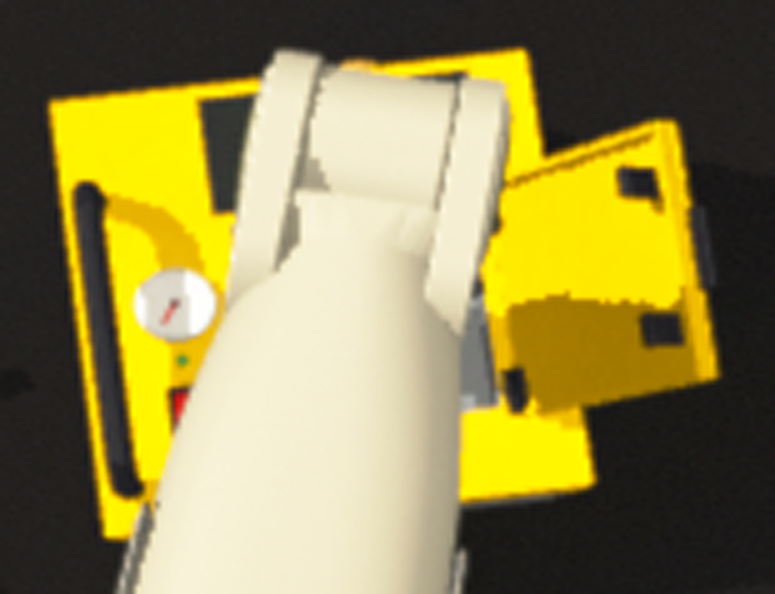

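Call:
send_rows:
  plan:
    - [1,0,0,0,0,0]
    - [2,0,0,0,0,0]
    - [3,0,0,0,0,0]
    - [4,0,0,0,0,0]
    - [5,0,0,0,0,0]
    - [6,0,0,0,0,0]
    - [6,0,0,0,0,0]
    - [6,0,0,0,0,0]
    - [6,0,0,0,0,0]
    - [6,0,0,0,0,0]

```text
clock: 11.0
tcp_pos: [0.5609, -0.0215, 0.159]
orientation: [0.704, -0.072, 0.703, 0.072]
wrist_force: [-2.8, -0.5, 9.9]
finger_gap: 0.026
```

Contact at TCP z 0.159 puts the cap top there, so the cap is still on top of the thread after about 64°. I'll turn further with light downward pressure.

Call:
send_rows:
  plan:
    - [-4,0,0,0,0,0]
    - [-4,0,0,0,0,0]
    - [-4,0,0,0,0,0]
    - [-2.5,0,0,-2,0,0]
    - [-2.5,0,0,-5,0,0]
    - [-2.5,0,0,-8,0,0]
    - [-2.5,0,0,-10,0,0]
    - [-2.5,0,0,-12,0,0]
    - [-2.5,0,0,-14,0,0]
    - [-2.5,0,0,-14,0,0]
  claw: 16

```text
clock: 12.25
tcp_pos: [0.5606, -0.0218, 0.1598]
orientation: [0.689, -0.157, 0.689, 0.157]
wrist_force: [-1.2, -4.3, 0.2]
finger_gap: 0.0159
```

```bash
python3 - <<'E'
from h import *
st=get_state();print(st["tcp_pos"],st["wrist_force"],st["ft_torque"],st["finger_gap"])
c=cam("wrist");cv2.imwrite("pics/w7.png",c["frame"])
p=orange(c,(240,200,320,375)); print(cv2.minAreaRect(p.astype(np.float32)))
E
```

```text
[ 0.56061064 -0.0217661   0.15983176] [-1.23481241 -4.28130182  0.1642712 ] [-0.8746399   0.09062047 -0.00830462] 0.015878170158073832
((277.3960266113281, 280.55975341796875), (33.72513198852539, 124.39053344726562), 3.814075469970703)
```

View pics/w7.png

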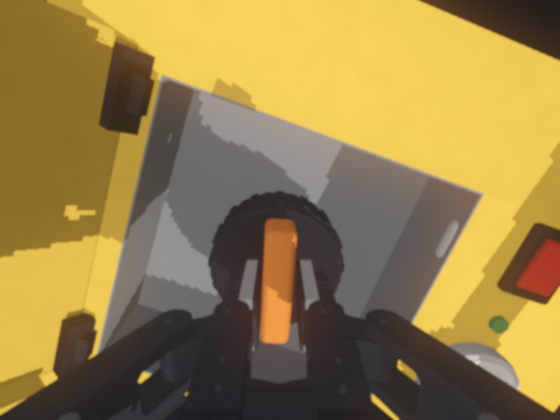

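The bar now looks smaller (124 px long) although the tool is lower, which suggests it has dropped. I'll verify by touch.

Call:
send_rows:
  plan:
    - [0,0,0,3,0,0]
    - [0,0,0,3,0,0]
    - [0,0,0,3,0,0]
    - [1,0,0,3,0,0]
    - [2,0,0,3,0,0]
    - [3,0,0,3,0,0]
    - [4,0,0,3,0,0]
    - [5,0,0,3,0,0]
    - [5,0,0,3,0,0]
    - [5,0,0,3,0,0]
  claw: 20

```text
clock: 13.55
tcp_pos: [0.5606, -0.0215, 0.1548]
orientation: [0.693, -0.139, 0.693, 0.139]
wrist_force: [-0.0, 1.1, 0.8]
finger_gap: 0.0199
```

```bash
python3 - <<'E'
from h import *
st=get_state();print(st["tcp_pos"],st["wrist_force"],st["ft_torque"],st["finger_gap"])
c=cam("wrist");cv2.imwrite("pics/w8.png",c["frame"])
p=orange(c,(240,200,320,375)); print(cv2.minAreaRect(p.astype(np.float32)))
E
```

```text
[ 0.56062272 -0.0215176   0.1548225 ] [-0.04324048  1.05101337  0.7878263 ] [-0.00413069 -0.03028957  0.00424223] 0.019878451335373845
((274.0, 284.5), (129.0, 34.0), 90.0)
```

View pics/w8.png

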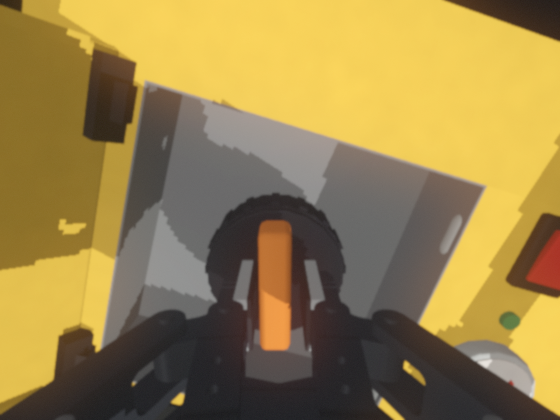

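TCP is at 0.1548 with no contact, so the cap has dropped into its thread. Now screwing clockwise.

Call:
send_rows:
  plan:
    - [1.5,-1,0,0,0,0]
    - [1.5,-1,0,0,0,0]
    - [1.5,-1,0,4,0,0]
    - [1.5,-1,0,12,0,0]
    - [1.5,-1,0,21,0,0]
    - [1.5,-1,0,30,0,0]
    - [1.5,-1,0,39,0,0]
    - [1.5,-1,0,48,0,0]
    - [1.5,-1,0,57,0,0]
    - [1.5,-1,0,66,0,0]
  claw: 16
  newtons: 60

```text
clock: 14.85
tcp_pos: [0.5605, -0.0228, 0.1514]
orientation: [0.656, 0.262, 0.657, -0.263]
wrist_force: [3.7, -1.1, -13.2]
finger_gap: 0.016
```

```bash
python3 - <<'E'
from h import *
st=get_state();print(st["tcp_pos"],st["wrist_force"],st["ft_torque"],st["finger_gap"])
c=cam("wrist");cv2.imwrite("pics/w9.png",c["frame"])
p=orange(c,(240,200,320,375)); print(cv2.minAreaRect(p.astype(np.float32)))
E
```

```text
[ 0.56049538 -0.02280666  0.15137024] [  3.70588927  -1.06481925 -13.20518047] [-0.27736442 -0.66810701  0.44229437] 0.016029449662180256
((277.230224609375, 285.9288330078125), (130.28175354003906, 36.234153747558594), 81.57302856445312)
```

View pics/w9.png

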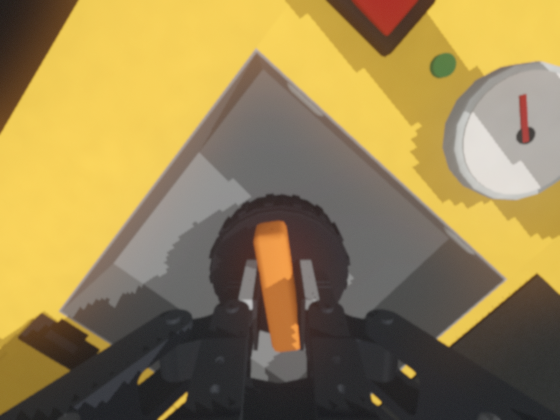

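Call:
send_rows:
  plan:
    - [1,0,0,2,0,0]
    - [1,0,0,4,0,0]
    - [1,0,0,6,0,0]
    - [1,0,0,8,0,0]
    - [1,0,0,10,0,0]
    - [1,0,0,12,0,0]
    - [1.5,0,0,14,0,0]
    - [1.5,0,0,16,0,0]
    - [1.5,0,0,18,0,0]
    - [1.5,0,0,18,0,0]

```text
clock: 16.15
tcp_pos: [0.561, -0.0224, 0.1518]
orientation: [0.608, 0.361, 0.608, -0.361]
wrist_force: [-0.7, 0.8, -6.3]
finger_gap: 0.0164
```

```bash
cat > q.py <<'E'
from h import *
import sys
st=get_state();R=Ro.from_quat(np.r_[st["orientation"][1:],st["orientation"][0]]).as_matrix()
print("yaw",np.degrees(np.arctan2(R[1,1],R[0,1])),st["tcp_pos"],st["wrist_force"],st["ft_torque"],st["finger_gap"])
c=cam("wrist");cv2.imwrite(f"pics/{sys.argv[1]}.png",c["frame"])
p=orange(c,(240,200,320,375)); print(cv2.minAreaRect(p.astype(np.float32)))
E
python3 q.py w10
```

```text
yaw 28.60828205583484 [ 0.56097484 -0.02236735  0.15184776] [-0.67786979  0.83611607 -6.26170356] [0.1068249  0.0095582  0.23999059] 0.016404195873599987
((277.4261474609375, 284.83868408203125), (128.78469848632812, 35.53580856323242), 82.50414276123047)
```

Call:
send_rows:
  plan:
    - [0,0,0,2,0,0]
    - [0,0,0,4,0,0]
    - [0,0,0,6,0,0]
    - [0,0,0,8,0,0]
    - [0,0,0,10,0,0]
    - [0,0,0,12,0,0]
    - [0,0,0,14,0,0]
    - [0,0,0,16,0,0]
    - [0,0,0,18,0,0]
    - [0,0,0,18,0,0]

```text
clock: 17.45
tcp_pos: [0.5611, -0.0225, 0.152]
orientation: [0.545, 0.451, 0.544, -0.451]
wrist_force: [-2.9, -3.5, -1.5]
finger_gap: 0.0163
```

```bash
python3 q.py w11
```

```text
yaw 10.689276533197475 [ 0.56105034 -0.02245562  0.15201702] [-2.87063019 -3.52924981 -1.53574786] [-0.60168898  0.57783971  3.76918832] 0.01628186373598191
((277.5753479003906, 285.5342712402344), (128.74526977539062, 38.389495849609375), 69.44395446777344)
```

View pics/w11.png

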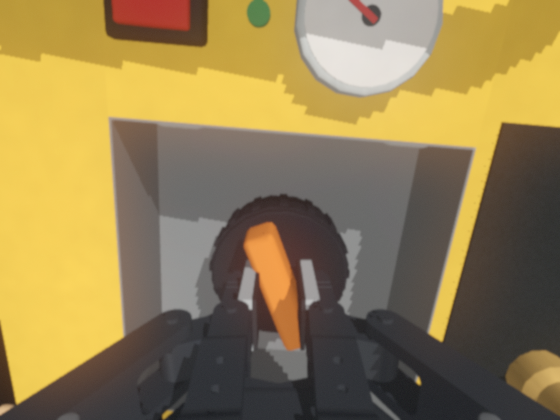

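Torque reached 3.8 N m with 13° of extra lag, after about 81° in total: the firm stop. Backing off the pressure, opening and rising.

Call:
send_rows:
  plan:
    - [0,0,0,-6,0,0]
    - [0,0,0,-13,0,0]
    - [0,0,0,-18,0,0]
    - [0,0,0,-20,0,0]
    - [0,0,0,-20,0,0]
    - [0,0,0,-20,0,0]
    - [-10,0,0,-20,0,0]
    - [-40,0,0,-20,0,0]
    - [-80,0,0,-20,0,0]
    - [-120,0,0,-20,0,0]
  claw: 36
  newtons: 20

```text
clock: 18.75
tcp_pos: [0.5609, -0.0224, 0.2736]
orientation: [0.614, 0.351, 0.614, -0.35]
wrist_force: [0.9, 0.6, 0.5]
finger_gap: 0.036
```

```bash
python3 - <<'E'
from h import *
st=get_state();print(st["tcp_pos"],st["wrist_force"])
c=cam("wrist");cv2.imwrite("pics/w12.png",c["frame"])
s=cam("side");p1=orange(s,(270,180,320,215));print(p1.mean(0))
cv2.imwrite("pics/s12.png",cv2.resize(s["frame"][140:275,230:385],None,fx=5,fy=4.4,interpolation=cv2.INTER_CUBIC))
p=orange(c,(240,150,320,290));b=cv2.boxPoints(cv2.minAreaRect(p.astype(np.float32)))
for z in (.178,.171,.168):
    W=np.array([onz(c,q,z)[:2] for q in b]);
    print(z,W.mean(0),[round(1000*np.linalg.norm(W[(i+1)%4]-W[i]),1) for i in range(4)],[np.degrees(np.arctan2(*(W[(i+1)%4]-W[i])[::-1])).round(1) for i in range(4)])
E
```

```text
[ 0.56087776 -0.02238053  0.2736442 ] [0.85766826 0.55936224 0.49851565]
[297.35036496 200.27007299]
0.178 [ 0.5592855  -0.01802252] [np.float64(14.0), np.float64(56.5), np.float64(15.0), np.float64(56.6)] [np.float64(34.4), np.float64(-55.3), np.float64(-145.4), np.float64(123.7)]
0.171 [ 0.56037524 -0.01984075] [np.float64(14.4), np.float64(58.2), np.float64(15.4), np.float64(58.2)] [np.float64(34.4), np.float64(-55.3), np.float64(-145.4), np.float64(123.7)]
0.168 [ 0.56084228 -0.02062   ] [np.float64(14.6), np.float64(58.9), np.float64(15.6), np.float64(58.9)] [np.float64(34.4), np.float64(-55.3), np.float64(-145.4), np.float64(123.7)]
```

View pics/w12.png

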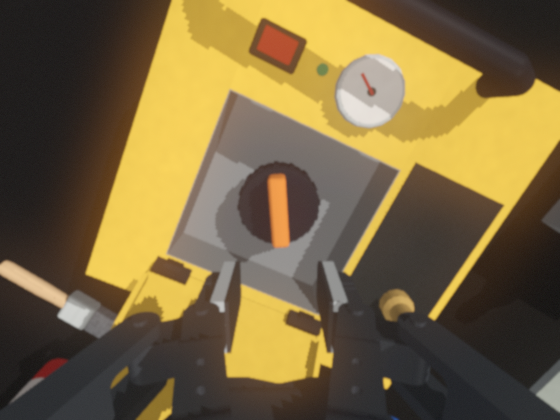

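View pics/s12.png

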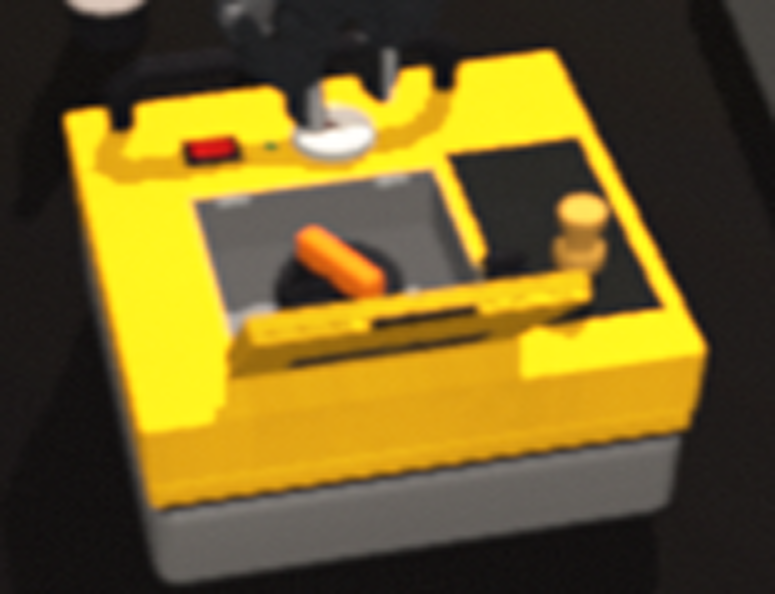

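```bash
python3 - <<'E'
from h import *
s=cam("side")
a=cv2.imread("pics/side0.png");b=s["frame"]
f=lambda im:im[188:206,284:312,2].astype(np.float32)-im[188:206,284:312,0].astype(np.float32)
w=cv2.createHanningWindow((28,18),cv2.CV_32F)
A=f(a);best=None
B=b[...,2].astype(np.float32)-b[...,0]
for dy in np.arange(-1,5,.1):
  for dx in np.arange(-2,2.1,.2):
    M=np.float32([[1,0,dx],[0,1,dy]])
    C=cv2.warpAffine(B,M,(560,420),flags=cv2.INTER_LINEAR|cv2.WARP_INVERSE_MAP)[190:202,288:308]
    A2=(a[...,2].astype(np.float32)-a[...,0])[190:202,288:308]
    e=((C-A2)**2).mean()
    if best is None or e<best[0]:best=(e,dx,dy)
print(best)
for z in(.1785,.1715,.168): print(z,proj(s,[.561,-.022,z]))
E
```

```text
(np.float32(71.70283), np.float64(-4.440892098500626e-16), np.float64(1.8999999999999995))
0.1785 [296.64155802 193.65335872]
0.1715 [296.64632737 195.53898033]
0.168 [296.64869813 196.47628999]
```

The side-view shift is only about 7 mm, which leaves it unclear whether the cap is home. I'll check by the same touch test as before.

Call:
send_rows:
  plan:
    - [30,0,0,-4,0,0]
    - [65,0,0,-4,0,0]
    - [95,0,0,-4,0,0]
    - [112,0,0,-4,0,0]
    - [120,0,0,-4,0,0]
    - [122,0,0,-4,0,0]
    - [124,0,0,-4,0,0]
    - [126,0,0,-4,0,0]
    - [126,0,0,-4,0,0]
    - [126,0,0,-4,0,0]
  claw: 26

```text
clock: 20.15
tcp_pos: [0.5616, -0.0226, 0.1471]
orientation: [0.627, 0.329, 0.625, -0.328]
wrist_force: [-1.5, 0.1, 4.2]
finger_gap: 0.0261
```

```bash
python3 q.py w13
```

```text
yaw 34.63323966692995 [ 0.56155005 -0.02257399  0.14713977] [-1.49238212  0.10939114  4.22884456] [-0.03937093  0.41318787  0.02329798] 0.026138378472258812
((277.5, 289.5), (131.0, 35.0), 90.0)
```

View pics/w13.png

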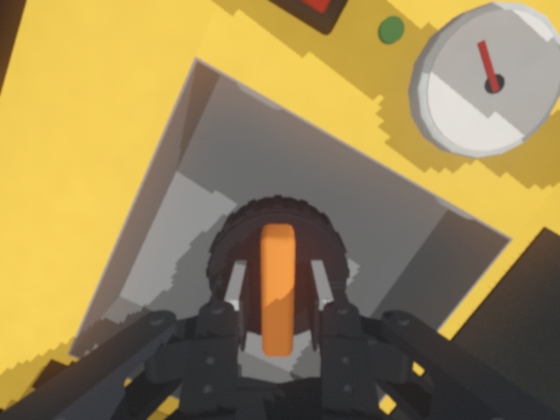

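Contact is at TCP z 0.147 (4 N), against 0.159 on the unthreaded cap. That puts the cap 12 mm lower, at home height. Next I'll retract and go behind the open cover.

Call:
send_rows:
  plan:
    - [-50,0,0,0,0,0]
    - [-105,0,0,0,0,0]
    - [-160,0,0,5,0,0]
    - [-200,-10,18,13,0,0]
    - [-205,-34,63,21,0,0]
    - [-205,-58,107,28.5,0,0]
    - [-205,-82,150,28.5,0,0]
    - [-205,-103,188.5,28.5,0,0]
    - [-205,-103,188.5,28.5,0,0]
    - [-205,-103,188.5,28.5,0,0]
  claw: 0

```text
clock: 21.45
tcp_pos: [0.5832, -0.2359, 0.3507]
orientation: [0.526, 0.473, 0.526, -0.473]
wrist_force: [-0.8, -0.8, -0.3]
finger_gap: -0.0002
```

```bash
cat > m.py <<'E'
from h import *
O=np.array([.561,-.0225]);A=np.radians(6.1)
st=get_state();R=Ro.from_quat(np.r_[st["orientation"][1:],st["orientation"][0]]).as_matrix()
d=st["tcp_pos"][:2]-O;print("machine xy",np.cos(A)*d[0]+np.sin(A)*d[1],-np.sin(A)*d[0]+np.cos(A)*d[1],"z",st["tcp_pos"][2],"yaw",np.degrees(np.arctan2(R[1,1],R[0,1])),st["wrist_force"].round(1),st["joint_pos"].round(2))
E
python3 m.py; python3 - <<'E'
from h import *
for n in("top","side"):
    c=cam(n);x=225 if n=="top" else 230;y=130 if n=="top" else 140
    cv2.imwrite(f"pics/{n}14.png",cv2.resize(c["frame"][y:y+135,x:x+155],None,fx=5,fy=4.4,interpolation=cv2.INTER_CUBIC))
    print(proj(c,get_state()["tcp_pos"]))
E
```

```text
machine xy -0.0005582331495137365 -0.21458006402687774 z 0.35069078531969017 yaw 6.105991653338421 [-0.8 -0.8 -0.3] [-0.51  0.44  0.52  1.65  0.    0.95]
[383.17015572 178.77903865]
[318.4084967  203.81487333]
```

View pics/top14.png

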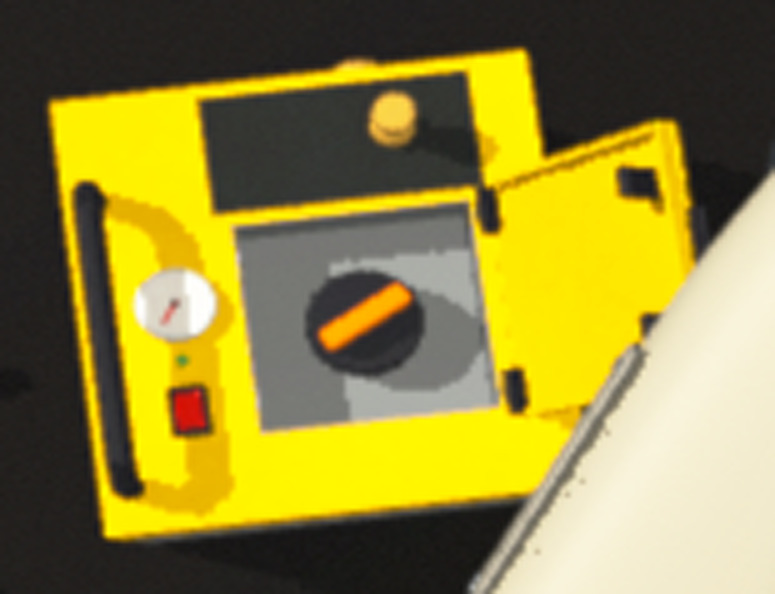

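View pics/side14.png

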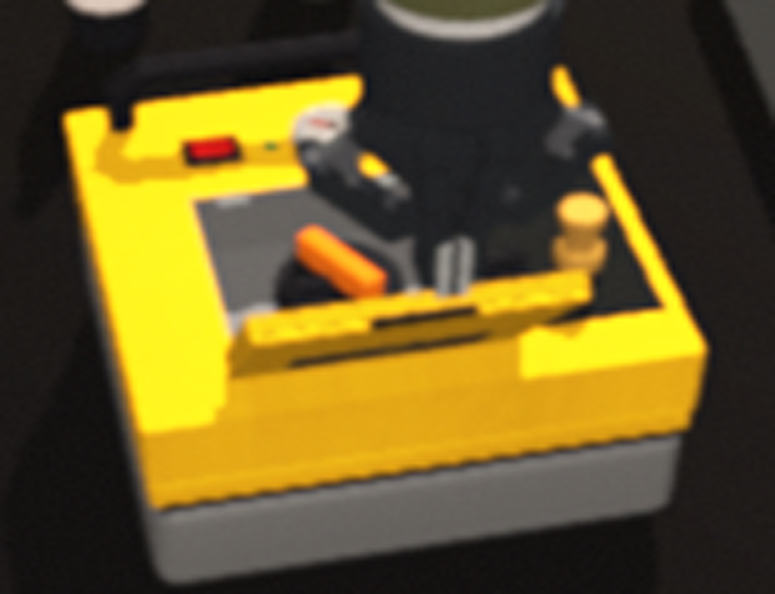

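Call:
send_rows:
  plan:
    - [40,0,0,0,0,0]
    - [80,0,0,0,0,0]
    - [89,0,0,0,0,0]
    - [89,0,-8,0,0,0]
    - [88,0,-20,0,0,0]
    - [86,0,-32,0,0,0]
    - [84,0,-44,0,0,0]
    - [80,0,-56,0,0,0]
    - [76,0,-68,0,0,0]
    - [72,0,-80,0,0,0]

```text
clock: 22.8
tcp_pos: [0.5769, -0.1606, 0.2878]
orientation: [0.532, 0.473, 0.519, -0.473]
wrist_force: [-5.1, -13.5, 29.3]
finger_gap: -0.0
```

```bash
python3 m.py; python3 - <<'E'
from h import *
for n in("side",):
    c=cam(n);x=225 if n=="top" else 230;y=130 if n=="top" else 140
    cv2.imwrite(f"pics/{n}15.png",cv2.resize(c["frame"][y:y+135,x:x+155],None,fx=5,fy=4.4,interpolation=cv2.INTER_CUBIC))
c=cam("wrist");cv2.imwrite("pics/w15.png",c["frame"])
E
```

```text
machine xy 0.001136057553344557 -0.13904711504861308 z 0.2877685489840461 yaw 5.981436865783214 [ -5.1 -13.5  29.3] [-0.4   0.34  0.22  1.43 -0.01  1.06]
```

View pics/side15.png

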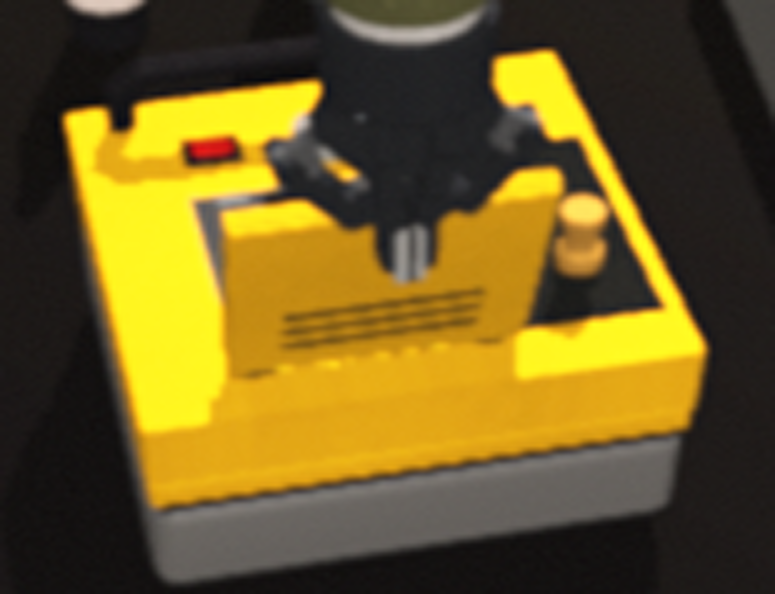

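View pics/w15.png

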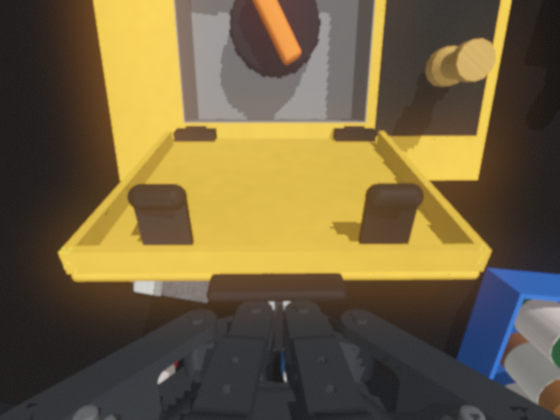

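The lip has wedged up against the knuckles (29 N vertical). The cover is near vertical, so I'll raise the tool and then keep pushing.

Call:
send_rows:
  plan:
    - [-15,0,3,0,0,0]
    - [-28,0,3,0,0,0]
    - [-34,0,0,0,0,0]
    - [-36,0,-8,0,0,0]
    - [-36,0,-16,0,0,0]
    - [-36,0,-24,0,0,0]
    - [-36,0,-32,0,0,0]
    - [-36,0,-40,0,0,0]
    - [-36,0,-46,0,0,0]
    - [-36,0,-46,0,0,0]

```text
clock: 24.15
tcp_pos: [0.5697, -0.1101, 0.3148]
orientation: [0.526, 0.472, 0.526, -0.472]
wrist_force: [-1.2, 0.0, 0.3]
finger_gap: -0.0
```

```bash
python3 m.py; python3 - <<'E'
from h import *
for n in("side",):
    c=cam(n);x=225 if n=="top" else 230;y=130 if n=="top" else 140
    cv2.imwrite(f"pics/{n}16.png",cv2.resize(c["frame"][y:y+135,x:x+155],None,fx=5,fy=4.4,interpolation=cv2.INTER_CUBIC))
c=cam("wrist");cv2.imwrite("pics/w16.png",c["frame"])
E
```

```text
machine xy -0.0006278546109365624 -0.08806824259926616 z 0.31475468023018044 yaw 6.175735628731404 [-1.2  0.   0.3] [-0.33  0.32  0.26  1.51  0.    1.13]
```

View pics/side16.png

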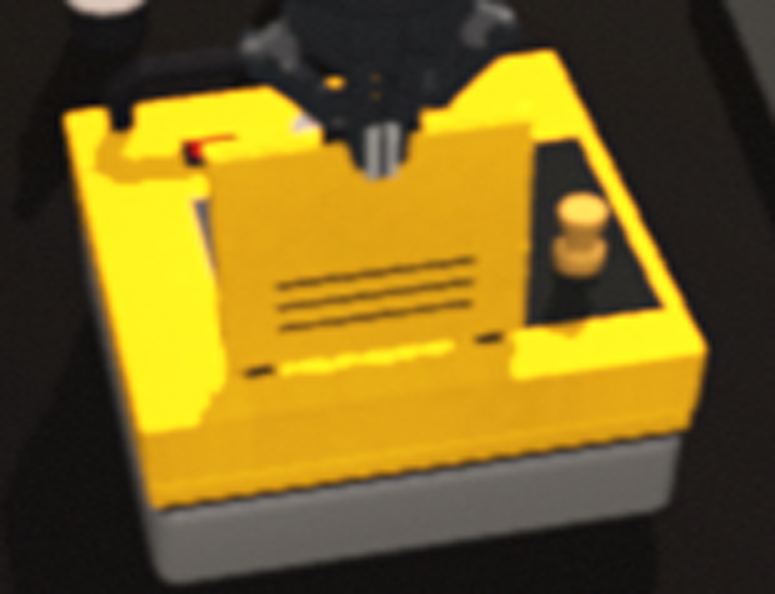

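View pics/w16.png

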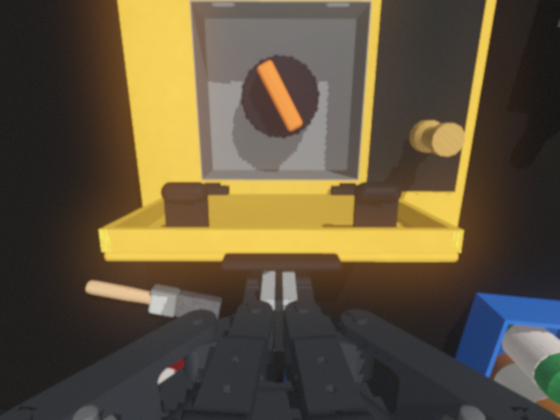

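The cover is vertical, with the lip resting on the finger front, and the force is about zero. Now following the arc over and down.

Call:
send_rows:
  plan:
    - [3,0,-15,0,0,0]
    - [8,0,-30,0,0,0]
    - [13,0,-43,0,0,0]
    - [18,0,-55,0,0,0]
    - [25,0,-67,0,0,0]
    - [33,0,-78,0,0,0]
    - [41,0,-89,0,0,0]
    - [50,0,-99,0,0,0]
    - [60,0,-109,0,0,0]
    - [70,0,-118,0,0,0]

```text
clock: 25.5
tcp_pos: [0.5571, 0.0071, 0.244]
orientation: [0.526, 0.473, 0.526, -0.473]
wrist_force: [0.5, -0.4, 0.5]
finger_gap: -0.0001
```

```bash
python3 m.py; python3 - <<'E'
from h import *
for n in("side",):
    c=cam(n);x=225 if n=="top" else 230;y=130 if n=="top" else 140
    cv2.imwrite(f"pics/{n}17.png",cv2.resize(c["frame"][y:y+135,x:x+155],None,fx=5,fy=4.4,interpolation=cv2.INTER_CUBIC))
E
```

```text
machine xy -0.0007001162975908857 0.029880769423409084 z 0.24397384741835265 yaw 6.133130913813769 [ 0.5 -0.4  0.5] [-0.13  0.28  0.03  1.32  0.    1.33]
```

View pics/side17.png

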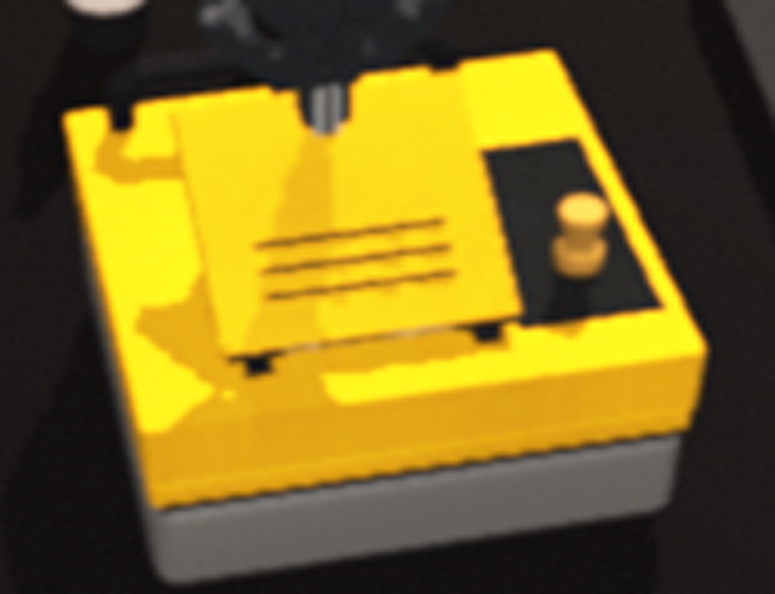

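Call:
send_rows:
  plan:
    - [8,0,-6,0,0,0]
    - [17,0,-11,0,0,0]
    - [26,0,-16,0,0,0]
    - [35,0,-22,0,0,0]
    - [42,0,-28,0,0,0]
    - [48,0,-33,0,0,0]
    - [52,0,-36,0,0,0]
    - [54,0,-36,0,0,0]
    - [56,0,-36,0,0,0]
    - [58,0,-36,0,0,0]

```text
clock: 26.8
tcp_pos: [0.5534, 0.0425, 0.1877]
orientation: [0.526, 0.473, 0.526, -0.472]
wrist_force: [-3.6, 0.7, 3.5]
finger_gap: -0.0
```

```bash
python3 m.py
```

```text
machine xy -0.0006163448111641042 0.06542944402506654 z 0.1876746125098828 yaw 6.1311534035888355 [-3.6  0.7  3.5] [-0.07  0.29 -0.09  1.19  0.    1.4 ]
```

Now pressing down gradually.

Call:
send_rows:
  plan:
    - [1,0,0,0,0,0]
    - [2,0,0,0,0,0]
    - [3,0,0,0,0,0]
    - [4,0,0,0,0,0]
    - [5,0,0,0,0,0]
    - [6,0,0,0,0,0]
    - [7,0,0,0,0,0]
    - [8,0,0,0,0,0]
    - [8,0,0,0,0,0]
    - [8,0,0,0,0,0]

```text
clock: 28.05
tcp_pos: [0.5535, 0.0423, 0.1808]
orientation: [0.527, 0.473, 0.525, -0.472]
wrist_force: [-3.3, 0.4, 11.0]
finger_gap: -0.0002
```

```bash
python3 m.py
```

```text
machine xy -0.0005302787303718198 0.06519293741236964 z 0.18083277758448413 yaw 6.1344793710704355 [-3.3  0.4 11. ] [-0.07  0.29 -0.11  1.17 -0.    1.4 ]
```

The tip is at 0.1808, the shut height, with 11 N. I'll press 2 mm more to be sure, then withdraw.

Call:
send_rows:
  plan:
    - [1,0,0,0,0,0]
    - [2,0,0,0,0,0]
    - [2,0,0,0,0,0]
    - [2,0,0,0,0,0]
    - [0,0,0,0,0,0]
    - [-10,0,0,0,0,0]
    - [-40,0,0,0,0,0]
    - [-80,0,0,0,0,0]
    - [-120,0,20,0,0,0]
    - [-130,0,20,0,0,0]

```text
clock: 29.3
tcp_pos: [0.557, 0.0214, 0.3118]
orientation: [0.527, 0.474, 0.524, -0.472]
wrist_force: [-0.6, -0.2, -0.4]
finger_gap: 0.0
```

```bash
python3 m.py; python3 - <<'E'
from h import *
c=cam("side");cv2.imwrite("pics/side18.png",cv2.resize(c["frame"][140:275,230:385],None,fx=5,fy=4.4,interpolation=cv2.INTER_CUBIC))
c=cam("wrist");cv2.imwrite("pics/w18.png",c["frame"])
for mx,my in((-.078,.081),(.078,.081)):
    A=np.radians(6.1)
    for z in(.181,.195): print(mx,z,proj(c,[.561+np.cos(A)*mx-np.sin(A)*my,-.0225+np.sin(A)*mx+np.cos(A)*my,z]))
E
```

```text
machine xy 0.0006705355266365138 0.0441189796315438 z 0.3117546655123474 yaw 6.053748748023719 [-0.6 -0.2 -0.4] [-0.11  0.27  0.18  1.48 -0.    1.36]
-0.078 0.181 [180.68992912 162.24983964]
-0.078 0.195 [175.75404209 164.93760206]
0.078 0.181 [371.37022777 161.80511644]
0.078 0.195 [376.27681994 164.46070395]
```

View pics/side18.png

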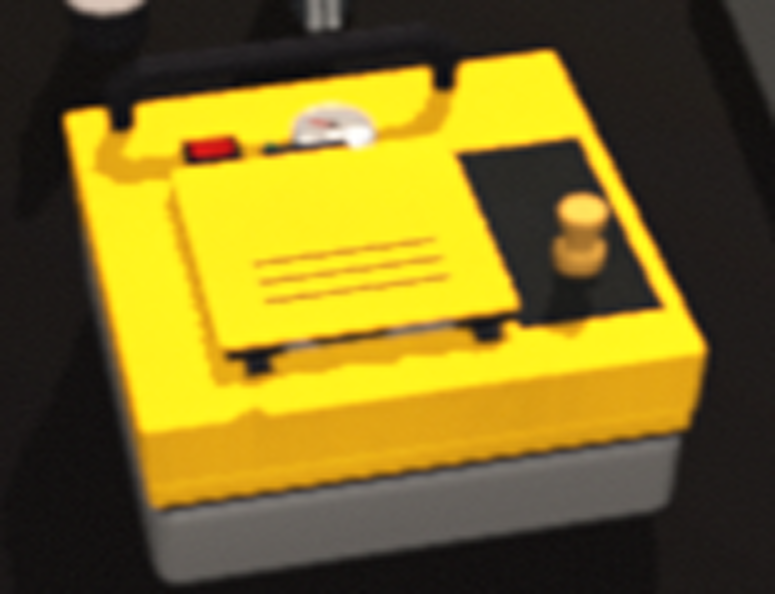

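View pics/w18.png

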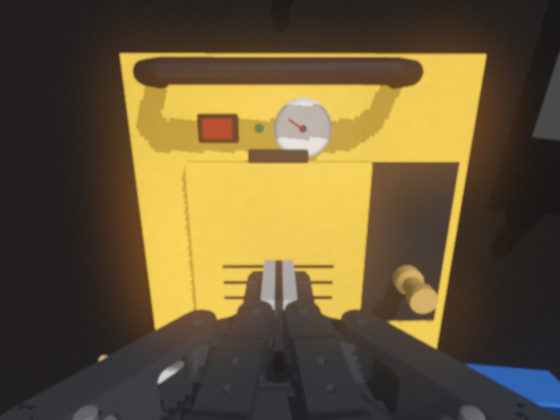

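The free edge spans columns 186–371, matching the shut height (an edge 14 mm higher would span about 200 px). One touch to confirm the latch holds: it should contact only near 0.181.

Call:
send_rows:
  plan:
    - [40,0,-10,0,0,0]
    - [80,0,-20,0,0,0]
    - [110,0,-20,0,0,0]
    - [120,0,-20,0,0,0]
    - [124,0,-20,0,0,0]
    - [126,0,-20,0,0,0]
    - [127,0,-20,0,0,0]
    - [127,0,-20,0,0,0]
    - [127,0,-20,0,0,0]
    - [127,0,-20,0,0,0]

```text
clock: 30.65
tcp_pos: [0.5535, 0.0423, 0.182]
orientation: [0.526, 0.473, 0.526, -0.472]
wrist_force: [0.7, -0.4, 0.2]
finger_gap: 0.0002
```

```bash
python3 m.py
```

```text
machine xy -0.0005261221134827973 0.0652027217004495 z 0.1820303427854728 yaw 6.130065744731901 [ 0.7 -0.4  0.2] [-0.07  0.29 -0.1   1.17  0.    1.4 ]
```

At 0.182 there is no contact, so the cover stays down in its clips. Withdrawing.

Call:
send_rows:
  plan:
    - [-20,0,0,0,0,0]
    - [-60,0,0,0,0,0]
    - [-100,0,0,0,0,0]
    - [-140,0,0,0,0,0]
    - [-160,0,0,0,0,0]
    - [-160,0,0,0,0,0]
    - [-160,0,0,0,0,0]
    - [-160,0,0,0,0,0]
    - [-160,0,0,0,0,0]
    - [-160,0,0,0,0,0]

```text
clock: 31.9
tcp_pos: [0.5533, 0.0423, 0.3413]
orientation: [0.526, 0.472, 0.526, -0.473]
wrist_force: [0.4, 0.7, 1.0]
finger_gap: 0.0002
```

```bash
python3 m.py; python3 - <<'E'
from h import *
c=cam("side");cv2.imwrite("pics/side19.png",c["frame"])
E
```

```text
machine xy -0.000811686394241987 0.06525837742738547 z 0.3413164524562064 yaw 6.1311197487673645 [0.4 0.7 1. ] [-0.07  0.27  0.26  1.56  0.    1.4 ]
```

View pics/side19.png

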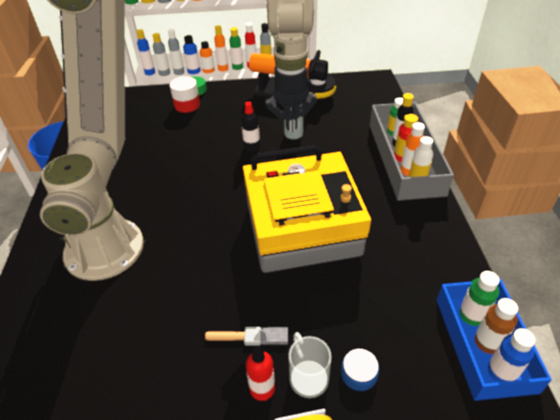

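The cover is shut at (300,190), the bystanders stand where they were, and the arm is clear. Handing in.

```bash
python3 -c "
from workcell import job
print(job.hand_in())"
```

```text
the job is handed in; nothing more can be done
None
```

The cap is screwed home and the yellow cover is shut over it. I handed the job in at about 32 s; it reported no verdict.

- **Cap into thread:** I turned the cap anticlockwise about 78° with loosely closed fingers. It had not dropped at about 64°, where a touch found its top at 159 mm, and only went in after a further turn. Afterwards the fingertips could go down to 155 mm without contact.
- **Cap home:** I screwed it about 81° clockwise to a firm stop; the twist on the wrist rose to about 3.8 N m there because I drove slightly past it. A touch then found its top at 147 mm, against 148 expected at home.
- **One check disagreed:** The side camera suggested the cap had come down about 7 mm in total, while the touches gave about 12 mm. I trusted the touches.
- **Cover:** I pushed it over from behind and pressed it down with 11 N, then a little more. Early in that push its lip wedged under the gripper and pushed up with 29 N, so I raised the tool. After release, the fingertips reached 182 mm over the press point without contact. The cover's height in the wrist view also fits shut; resting on the clips it would sit about 12 mm higher.
- **Surroundings:** In the last picture the bottles, tin, jug, brush and nozzle look unmoved, and the arm is clear of everything.

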